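# Dump the cartridge hopper and latch its trap-door again

## Robot

A 6-joint arm with a two-finger parallel gripper is mounted at the origin on the work surface. World frame = base frame: x ahead of the robot, y to its left, z up, the work surface at z = 0. Lengths are in mm, angles in rad, forces in N, time in s.
With the tool pointing down it reaches from about 275 to 1000 mm from the base axis. Payload 8.4 kg.
Tool frame: the origin (TCP) lies on the centre line of the jaws, within the pads' length; the fingertips stand r.tip_reach ahead of it and the grasp point (between the pads) lies 3 mm ahead of it (r.tip_reach is the distance from the TCP to the fingertips, in mm); z points along the fingers, y is the direction in which the jaws open and shut (so a half turn about z gives the same grasp; the last joint's range is limited). The gripper opens to 85 mm and grips with 20 to 120 N. Pads are 22 mm wide; open, the fingers measure 114 mm over their backs; the gripper's body (76 mm by 85 mm) begins 54 mm behind the grasp point. The pads swing forward as they close: fully open they stand 13 mm farther back than shut.
Start: joints at [1.158, 0.353, 1.633, -0, 1.155, -0.002], TCP at [249.588, 573.004, 253.281] pointing down, gripper open.
Joint ranges: [-2.63, 2.63], [-0.92, 2.1], [0.06, 2.66], [-1.3, 4.44], [0, 2.69], [-3.02, 3.02]. Speed limits (rad/s): [2.22, 2.22, 2.79, 3.14, 3.14, 3.14].

## Interface

Orientations are given as [roll, pitch, yaw] about the fixed x, y, z axes, in that order (R = Rz(yaw) Ry(pitch) Rx(roll)).
In Python, from rig import sense, optics, r, nets gives the robot as it stands. The module is installed in compiled form; this text tells all that it offers.
- The arm moves only by the tool carry_out, never from a script. Its argument "increments" is a list that holds one entry, the list of rows, each a list of 6 numbers: the shift along the tool's x, y, z normalised to -1 to 1, where 1 is 40 cm, then the turn, a rotation vector about the tool's x, y, z normalised to -1 to 1, where 1 is 60 degrees. A call has 1 to 5 rows; each row is the pose to reach, as a shift and turn from the pose commanded when the call began, along the tool's axes at that moment; what a row does not reach only later rows make up. A row lasts 1/12 s, in which the tool goes at most 41.7 mm and 7.16 degrees, less where a joint would pass 70% of its speed; a pose out of reach is approached as far as the arm can. A call with a number of a shift or a turn outside -1 to 1 is refused whole. A call with a gripper value outside its range is refused whole. "hand" is the closure, from 0 (fully open) to 1 (shut), set as the call begins (left out, the last holds). The fingers move at their own pace and stop on an object; "squeeze" is the grip in N (left out, the last holds). Time passes only in rows, so rows that repeat a pose let the fingers close. It gives the time, the measured TCP pose, the force and the opening at its end, in the units of the state.
- sense(): the state, without advancing time (a new reading comes with each control period).
- optics.grab_frame(name): name is "side" or "top" or "wrist"; returns a dict with "img" (420x560x3 uint8, red, green, blue), "range_z" (420x560 float32, mm along the optical axis (not along the pixel's ray), 0 where there is no reading), "fov_y" (degrees; the focal length in pixels is half the picture's height over the tangent of half this angle, whatever the lens; pixels are square), "cx", "cy" (the principal point, pixels), "R" (3x3) and "t" (3): a world point X has camera coordinates R X + t. Camera axes: x right, y down, z forward; pixel columns grow to the right and rows downward; lengths in mm; the calibration is good to about 2 mm. A picture is of the moment at which its call begins.
- r.sign_off(): hands the job in, once; it reports no verdict.
Trained networks look in the newest picture that a camera, given by its name, has taken for a name from the list of things; names that differ only in an ending like _2 or _b are one class to them, and where a whole thing is asked for, a point or a joint stands for the part that bears it (a point fixed in the world has none). Each returns a list of dicts, best first, with "confidence" (0 to 1); they miss things now and then, are a little off and sometimes report something else, mostly with a low value. They report only what shows in the picture. A call takes as long as a camera call.
- nets.trace(target, camera): "mask" (420x560 bool, what is visible of it).
- nets.tip_of(target, camera): "point" ([x, y, z] in mm, in world coordinates, good to about 4 mm: a listed point, or the origin of a listed thing).
The state is a dict: "clock": time; "qpos": joint angles; "qvel": joint speeds; "joint_efforts": joint torques, N m; "eef_pos": TCP position; "tcp_rot": TCP orientation; "contact_force": force on the tool from outside, world axes, zero at the start; "wrist_torque": the same for the moment, N m; "opening": opening from 0.0 (shut) to 1.0 (fully open).
Only numpy, scipy, OpenCV 4.12 (cv2) and the standard library are available. Lean on these libraries where they do the work, as an engineer would, in place of code of your own. Each camera call takes 0.05 s, during which the arm holds its last target.

## Task

Empty the drop-bottom hopper: pull its spring catch aside so that the trap-door swings down and all three ink cartridges fall into the tray underneath. Then press down the pad on the trap-door's bar, feeling for the stop and without forcing it, until the catch has snapped over the bar again and the empty hopper stays shut by itself. Leave the tray and the other things on the bench where they are.

Things in the scene. Friction and masses are not known exactly. Their poses are not given: they have to be found in the camera images.
- hopper: Fixed stand: open-topped aluminium box 132 x 132 mm outside, walls 4 mm, from 204 to 286 mm above the bench, on four dark legs at x = +-87, y = +-72 mm, 256 high. Origin: on the bench under the box's middle; x to the stand's back, y to its left (the latch side), z up. Offsets below are in this frame, mm. A sloping apron hangs from its right (-y) side. Place and yaw vary.
- latch_post (a point): Top of the latch post (40 x 40 mm, fixed to the stand): x = 30, y = 283, z = 207. The catch's spring housing stands on its outer edge, y = 293 to 317, up to z = 230.
- gate (a joint): Trap-door angle, rad: about 0.01 shut under the catch, 0.96 fully open, -0.02 at its rigid shut stop. A steel plate (122 x 124 mm) under the box; two arms run on past the hinge to the left and end in a round cross bar, so the door falls as the bar rises. A light spring and its weight swing it open whenever the catch does not hold it.
- bar_under_pad (a point): On the axis of the trap-door's cross bar (16 mm thick, 141 long, along x), at x = -35, under its press pad; 130 mm from the hinge: shut at y = 196, z = 200, open at y = 141, z = 306. The pad, a round black roll (18 mm thick, 78 long, along the bar), is clamped parallel to the bar, its axis 18 to 34 mm off, on the side that is up when shut; that height varies and is not reported.
- gate_hinge (a point): Point on the trap-door's hinge axis, which runs along the stand's x at y = 66, z = 200. How pressing feels: from above on the pad the door takes 4 to 8 N, then up to 10 N more where the bar pushes the catch aside; 3 to 4 mm of travel after the snap comes a rigid stop. More than 60 N on the door or its pad is forcing it.
- catch (a joint): How far the spring catch is pulled aside (to +y), m: 0 home, nose over the bar; 0.020 at its stop. A spring of 2 to 4 N drives it home. To free the door pull it at least 0.016 and hold until the door falls; let go, it springs back. The nose's top slopes at 60 degrees, so the bar coming down pushes it aside and it snaps over the bar.
- catch_tab (a point): Top middle of the catch's upright thumb tab: steel plate 30 mm wide (along x), 10 thick (along y), 43 tall above the bolt. Catch home: x = 30, y = 262, z = 268. Pinch it across its thickness, or hook it, from above.
- tray: Loose clear plastic tray, 140 (x) x 220 (y) x 60 mm high, walls and floor 4 mm, under the hopper between its legs. Origin: centre of its underside.
- cartridge0: Ink cartridge, black plastic block 60 (x) x 32 (y) x 40 mm (z), about 90 g, at the start lying in the hopper on the trap-door. Origin: centre of its underside.
- cartridge1: A second cartridge, like cartridge0.
- cartridge2: A third cartridge, like cartridge0.
- screwdriver: Bystander: screwdriver lying in front of the stand.
- tub: Bystander: white cup, 90 mm across, 70 mm high, behind the stand.
- tape: Bystander: cardboard ring, 90 mm across, 24 mm high, behind the stand.
- cone: Bystander: white thread cone, 110 mm across, 150 mm high, left on the bench.
- wrench: Bystander: wrench lying left on the bench.
- meter: Bystander: orange hand meter, 150 x 80 x 35 mm, right on the bench.
- cleaner: Bystander: white bottle, 60 mm across, 150 mm high, right on the bench.

How it is judged (in metres and radians):
On the way:
1. the trap-door has swung down (gate above 0.6 rad) and all three cartridges have dropped into the tray and come to rest (value of joint gate above 0.6 rad and x of cartridge0 in the frame of tray between -0.072 and 0.072 m and y of cartridge0 in the frame of tray between -0.112 and 0.112 m and z of cartridge0 in the frame of tray between 0 and 0.1 m and linear speed of each of cartridge0, cartridge1, cartridge2 below 0.05 m/s and x of cartridge1 in the frame of tray between -0.072 and 0.072 m and y of cartridge1 in the frame of tray between -0.112 and 0.112 m and z of cartridge1 in the frame of tray between 0 and 0.1 m and x of cartridge2 in the frame of tray between -0.072 and 0.072 m and y of cartridge2 in the frame of tray between -0.112 and 0.112 m and z of cartridge2 in the frame of tray between 0 and 0.1 m and angle between tray's own z axis and vertical below 0.1 rad), for 0.2 s.
At the end, for the whole second after the job is handed in: All three cartridges lie at rest within the tray's walls, the tray standing level; the trap-door is shut (gate below 0.06 rad), at rest, and the catch is home over the bar (catch below 4 mm), holding it shut with nothing touching it (x of cartridge0 in the frame of tray between -0.072 and 0.072 m and y of cartridge0 in the frame of tray between -0.112 and 0.112 m and z of cartridge0 in the frame of tray between 0 and 0.1 m and linear speed of each of cartridge0, cartridge1, cartridge2 below 0.05 m/s and x of cartridge1 in the frame of tray between -0.072 and 0.072 m and y of cartridge1 in the frame of tray between -0.112 and 0.112 m and z of cartridge1 in the frame of tray between 0 and 0.1 m and x of cartridge2 in the frame of tray between -0.072 and 0.072 m and y of cartridge2 in the frame of tray between -0.112 and 0.112 m and z of cartridge2 in the frame of tray between 0 and 0.1 m and angle between tray's own z axis and vertical below 0.1 rad and value of joint gate below 0.06 rad and value of joint catch below 0.004 m and velocity of joint gate between -0.1 and 0.1 rad/s).
It fails at once if the trap-door is forced: more than 60 N between the fingers and the trap-door or its pad (contact force between the fingers and gate above 60 N).
It fails at once if a bystander is moved by more than 40 mm (distance of any of screwdriver, tub, tape, cone, wrench, meter, cleaner from where it was at the start of the episode above 0.04 m).
It fails at once if the tray is dragged by more than 60 mm (distance of tray from where it was at the start of the episode above 0.06 m).
It also fails if it takes over 48 s, if anything falls off the work surface, if the arm or the gripper's body presses on something with over 40 N, if the wrist force passes 120 N, or if a joint passes its speed limit or range.

## Working session

There is one attempt and no reset: what is moved stays moved. The work goes in short steps, Python scripts to look and compute and a tool call to move; the robot and the scene stay as the last step left them, time stands still between calls to the robot, and variables do not carry over. Pictures are saved under pics/ and viewed, and the job is handed in when it is done.

Besides the shell and the picture viewer there is one more tool, called after "Emit:" by a JSON object that holds its "name" and its "arguments", one argument or row to a line. carry_out: Moves the arm, as the interface text tells. Its arguments: {"type":"object","properties":{"increments":{"type":"array","items":{"type":"array","items":{"type":"array","items":{"type":"number","minimum":-1,"maximum":1}}}},"hand":{"type":"number"},"squeeze":{"type":"number"}},"required":["increments"]}

```bash
mkdir -p pics; cat > h.py <<'E'
from rig import sense, optics, r, nets
import numpy as np, cv2
from scipy.spatial.transform import Rotation as Ro
def save(n,f): cv2.imwrite('pics/'+n+'.png', f['img'][:,:,::-1])
def foc(f): return 210/np.tan(np.radians(f['fov_y'])/2)
def cloud(f):
    F=foc(f); z=f['range_z'].astype(float); v,u=np.mgrid[:420,:560]
    P=np.stack([(u-f['cx'])*z/F,(v-f['cy'])*z/F,z],-1)
    return (P-f['t'])@np.array(f['R'])
E
python3 - <<'E'
from h import *
s=sense(); print(s, r.tip_reach)
for c in ['side','top','wrist']:
    f=optics.grab_frame(c); save(c+'0',f)
    print(c,np.round(f['R'],3).tolist(),np.round(f['t']),f['fov_y'])
    for n in ['hopper','latch_post','bar_under_pad','gate_hinge','catch_tab','tray','cartridge0']:
        for d in nets.tip_of(n,c)[:3]: print(c,n,np.round(d['point']),round(d['confidence'],2))
E
```

```text
{'clock': 0.0, 'qpos': array([ 1.15757507e+00,  3.53616875e-01,  1.63412908e+00,  1.42052065e-05,
        1.15521953e+00, -2.39456697e-03]), 'qvel': array([ 0.00129534, -0.00081204,  0.00062686, -0.00176178, -0.00042669,
        0.00060329]), 'joint_efforts': array([ 1.07077224e-04, -6.05255270e+01, -3.42059970e+01,  1.32535996e-05,
        9.50824236e-03, -6.86572079e-06]), 'eef_pos': array([249.41790114, 572.58739407, 252.58336523]), 'tcp_rot': array([-3.14021986e+00, -1.62755163e-05,  2.73076021e+00]), 'contact_force': array([-0.44322561,  0.44924981, -0.36658728]), 'wrist_torque': array([-0.00630423, -0.02035786, -0.03066147]), 'opening': 1.0013276390510282} 22.0
side [[0.892, -0.452, -0.015], [-0.308, -0.584, -0.751], [0.331, 0.675, -0.66]] [-509.  295. 1548.] 45.81355648686293
side hopper [ 568. -145.   -1.] 0.58
side hopper [604. 394.   2.] 0.22
side hopper [ 715. -199.    1.] 0.2
side latch_post [625. 130. 205.] 0.98
side bar_under_pad [553.  52. 202.] 0.67
side catch_tab [619. 106. 271.] 0.79
side tray [ 553. -211.   -1.] 0.81
side cartridge0 [ 585. -106.  204.] 0.75
side cartridge0 [ 547. -144.  200.] 0.64
top [[0.005, -1.0, 0.003], [-0.994, -0.006, -0.106], [0.106, -0.003, -0.994]] [ -16.  573. 1453.] 45.10854948178965
top hopper [439. 412.   3.] 0.7
top latch_post [630. 130. 209.] 0.91
top bar_under_pad [550.  49. 199.] 0.81
top bar_under_pad [ 589. -110.  204.] 0.46
top gate_hinge [573. -78. 202.] 0.58
top catch_tab [623. 108. 266.] 0.8
top cartridge0 [ 589. -110.  204.] 0.72
top cartridge0 [ 544. -149.  202.] 0.63
top cartridge0 [ 577. -190.  198.] 0.56
wrist [[0.399, 0.917, 0.0], [0.88, -0.383, 0.279], [0.256, -0.111, -0.96]] [-625.  -36.  379.] 71.49764764454277
```

View pics/side0.png

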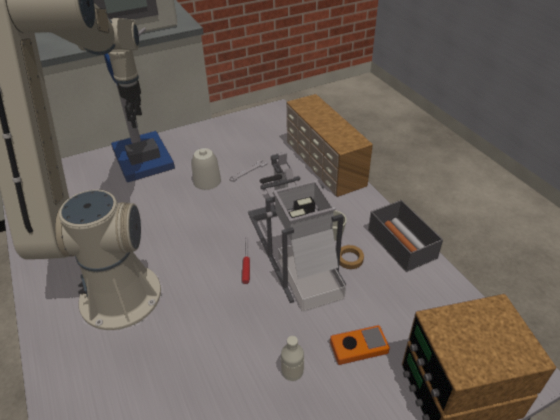

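View pics/top0.png

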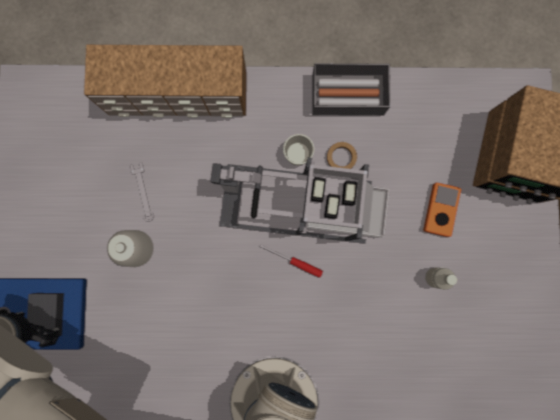

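```bash
python3 - <<'E'
from h import *
for c in ['top','side']:
    f=optics.grab_frame(c); P=cloud(f)
    if c=='top':
        x,y,z=P[...,0],P[...,1],P[...,2]
        m=(abs(z-286)<6)&(f['range_z']>0)&(x>400)&(x<750)&(y<0)&(y>-300)
        q=P[m]; print(m.sum(), cv2.minAreaRect(q[:,:2].astype(np.float32)), np.median(q[:,2]))
        # post/ tab
        for lo,hi in [(200,212),(214,236),(240,262),(262,275)]:
            m=(z>lo)&(z<hi)&(x>450)&(x<750)&(y>0)&(y<200); q=P[m]
            if len(q)>5: print(lo,hi,len(q),cv2.minAreaRect(q[:,:2].astype(np.float32)),np.median(q[:,2]))
        cv2.imwrite('pics/topz.png',cv2.resize(f['img'][140:260,200:400,::-1],(800,480),interpolation=cv2.INTER_CUBIC))
        h=np.clip((z-180)/120*255,0,255).astype(np.uint8)[140:260,200:400]
        cv2.imwrite('pics/topd.png',cv2.resize(cv2.applyColorMap(h,cv2.COLORMAP_JET),(800,480),interpolation=0))
    else: cv2.imwrite('pics/sidez.png',cv2.resize(f['img'][140:310,230:370,::-1],(490,595),interpolation=cv2.INTER_CUBIC))
# registration
A=np.array([[30,283],[-35,196],[30,262],[0,66]]);B=np.array([[628,130],[551,50.5],[621,107],[573,-78]])
A=A[:3];B=B[:3]
a=A-A.mean(0);b=B-B.mean(0)
th=np.arctan2((a[:,0]*b[:,1]-a[:,1]*b[:,0]).sum(),(a*b).sum());R=np.array([[np.cos(th),-np.sin(th)],[np.sin(th),np.cos(th)]])
print(np.degrees(th),B.mean(0)-R@A.mean(0),(a@R.T-b))
E
```

```text
752 ((563.63134765625, -147.1857452392578), (140.24044799804688, 140.73663330078125), 83.44402313232422) 286.11898926789706
200 212 290 ((583.3256225585938, 80.11964416503906), (138.98434448242188, 158.16188049316406), 0.3705967962741852) 206.4861625804138
214 236 632 ((583.2374877929688, 103.84481048583984), (141.52976989746094, 113.53013610839844), 76.81208038330078) 228.3022706250784
240 262 35 ((595.6275024414062, 63.77296447753906), (111.52226257324219, 59.893211364746094), 40.237918853759766) 244.25535556703764
262 275 49 ((622.1903076171875, 109.93050384521484), (10.379953384399414, 27.695886611938477), 88.4098892211914) 268.3070586493795
-7.235623850393932 [ 560.62336364 -148.15011888] [[-1.97167187 -1.18226764]
 [-0.411705    0.19730353]
 [ 2.38337687  0.98496411]]
```

View pics/topz.png

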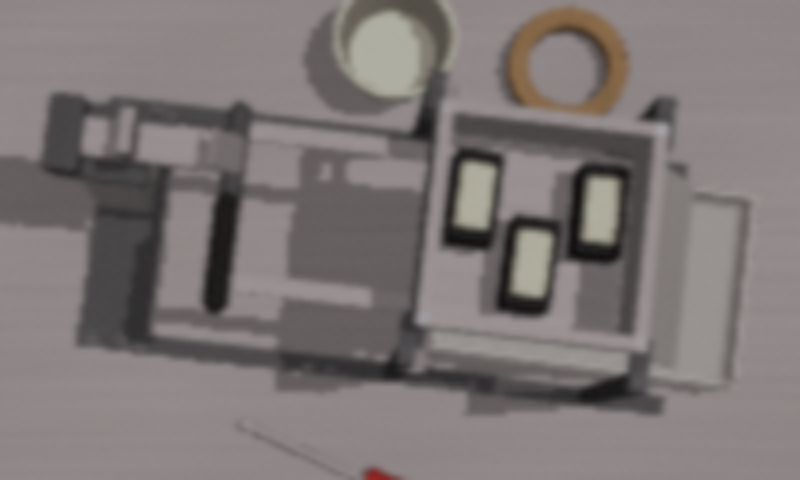

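View pics/topd.png

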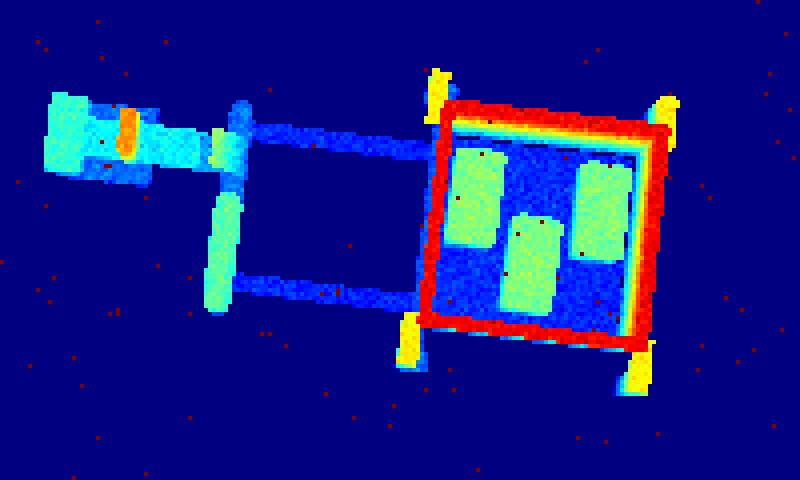

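View pics/sidez.png

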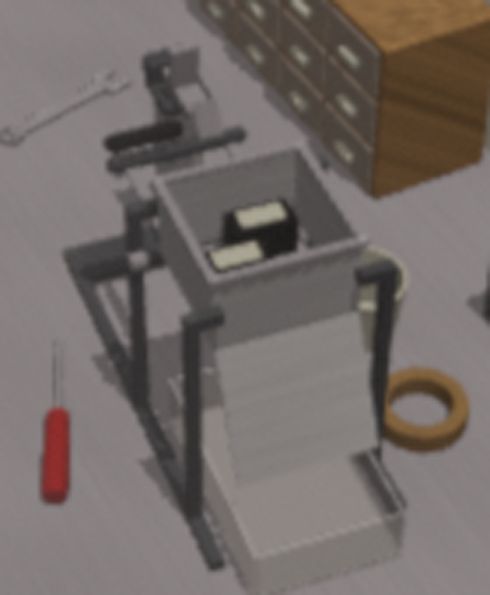

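```bash
cat >> h.py <<'E'
PSI=np.radians(-6.6); O=np.array([563.2,-147.4])
def S2W(x,y): 
    c,s=np.cos(PSI),np.sin(PSI); return np.array([c*x-s*y,s*x+c*y])+O
def W2S(p):
    c,s=np.cos(PSI),np.sin(PSI); d=np.asarray(p)[...,:2]-O; return np.stack([c*d[...,0]+s*d[...,1],-s*d[...,0]+c*d[...,1]],-1)
def plan(p,yaw=None):
    s=sense(); R=Ro.from_euler('xyz',s['tcp_rot'])
    d=R.inv().apply(np.array(p)-s['eef_pos']); 
    T=Ro.from_euler('xyz',[np.pi,0,np.pi+PSI if yaw is None else yaw]); w=(R.inv()*T).as_rotvec(degrees=True)
    print('shift',np.round(d/400,4),'turn',np.round(w/60,4),'dist',np.linalg.norm(d))
E
python3 - <<'E'
from h import *
f=optics.grab_frame('top'); P=cloud(f); q=W2S(P); z=P[...,2]
def st(n,m):
    print(n,m.sum(),np.round(np.percentile(q[m],[2,50,98],axis=0),1).tolist(),np.round(np.percentile(z[m],[5,50,95]),1))
ok=f['range_z']>0
st('tab',ok&(abs(z-268)<5)&(abs(q[...,1]-262)<20)&(abs(q[...,0]-30)<30))
st('pad',ok&(z>205)&(z<260)&(abs(q[...,1]-200)<20)&(q[...,0]<2)&(q[...,0]>-85))
st('rim',ok&(abs(z-286)<5)&(abs(q[...,1])<80)&(abs(q[...,0])<80))
st('hous',ok&(abs(z-230)<5)&(abs(q[...,1]-305)<30)&(abs(q[...,0]-30)<30))
print(S2W(30,262),S2W(-35,196))
plan([*S2W(30,262),330])
for n in ['cone','tub','tray']:
    d=nets.tip_of(n,'top')
    print(n,[np.round(e['point']) for e in d[:1]])
E
```

```text
tab 44 [[15.5, 257.5], [30.1, 261.7], [42.8, 266.6]] [264.4 268.5 271.7]
pad 205 [[-71.5, 187.2], [-36.1, 195.1], [-0.7, 204.1]] [228.2 234.7 239.6]
rim 719 [[-69.5, -69.3], [-0.6, -2.9], [69.9, 69.8]] [282.1 286.2 289.8]
hous 206 [[6.0, 276.4], [29.2, 302.0], [53.2, 316.1]] [225.5 229.8 233.3]
[623.1147164  109.41555007] [550.9596347   51.32386232]
shift [-1.3189 -0.6897 -0.1918] turn [ 1.000e-04  0.000e+00 -2.823e-01] dist 600.2874811508568
cone [array([438., 417.,  -1.])]
tub [array([725., -70.,  -2.])]
tray [array([627., 127., 208.])]
```

Emit:
{"name": "carry_out", "arguments": {
  "increments": [
    [[-0.08,-0.042,-0.039,0,0,-0.056],[-0.16,-0.084,-0.077,0,0,-0.112],[-0.24,-0.126,-0.115,0,0,-0.168],[-0.32,-0.168,-0.154,0,0,-0.224],[-0.4,-0.21,-0.192,0,0,-0.282]]
  ],
  "hand": 0.4,
  "squeeze": 30
}}

```text
clock: 1.92
eef_pos: [363.4, 430.7, 330.9]
tcp_rot: [3.141, 0.0, 3.029]
contact_force: [0.7, 0.1, 0.4]
opening: 0.595
```

```bash
python3 - <<'E'
from h import *
s=sense();print(s['clock'],s['eef_pos'],s['tcp_rot'],s['opening'])
plan([*S2W(30,262),330])
E
```

```text
1.9167 [363.42809313 430.74670052 330.93902361] [3.14139315e+00 1.80676382e-04 3.02948258e+00] 0.5946475200914284
shift [-0.735  -0.7257  0.0023] turn [0.0002 0.0002 0.0029] dist 413.1485596214764
```

Emit:
{"name": "carry_out", "arguments": {
  "increments": [
    [[-0.07,-0.069,0,0,0,0],[-0.14,-0.138,0,0,0,0],[-0.21,-0.207,0,0,0,0],[-0.28,-0.276,0,0,0,0],[-0.35,-0.345,0,0,0,0.003]]
  ]
}}

```text
clock: 2.33
eef_pos: [486.8, 277.2, 330.4]
tcp_rot: [3.141, 0.0, 3.023]
contact_force: [0.2, 1.0, 0.5]
opening: 0.6
```

Emit:
{"name": "carry_out", "arguments": {
  "increments": [
    [[-0.07,-0.07,0,0,0,0],[-0.14,-0.14,0,0,0,0],[-0.21,-0.21,0,0,0,0],[-0.28,-0.28,0,0,0,0],[-0.35,-0.35,0,0,0,0]]
  ]
}}

```text
clock: 2.75
eef_pos: [609.3, 121.5, 330.2]
tcp_rot: [3.141, 0.0, 3.023]
contact_force: [0.6, 0.5, 0.0]
opening: 0.598
```

```bash
python3 - <<'E'
from h import *
s=sense();print(s['clock'],s['eef_pos'],s['tcp_rot'],s['opening'])
plan([*S2W(30,262),330])
plan([*S2W(30,262),266])
f=optics.grab_frame('wrist');save('w1',f)
E
```

```text
2.75 [609.29592807 121.49317625 330.23712734] [3.14140933e+00 2.91154197e-04 3.02286286e+00] 0.5981453233829577
shift [-0.0379 -0.0259  0.0006] turn [ 0.0002  0.0003 -0.0034] dist 18.354405309445756
shift [-0.0378 -0.0259  0.1606] turn [ 0.0002  0.0003 -0.0034] dist 66.8074583672972
```

View pics/w1.png

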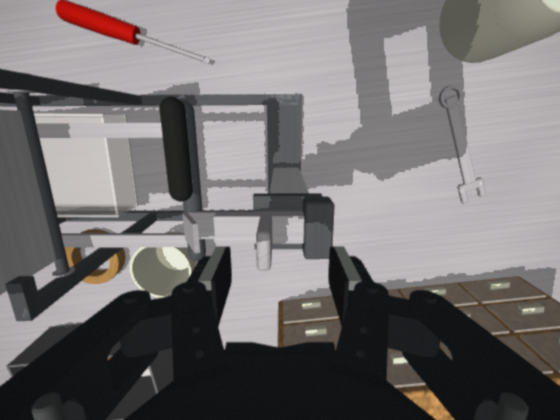

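Emit:
{"name": "carry_out", "arguments": {
  "increments": [
    [[-0.038,-0.026,0,0,0,-0.003],[-0.038,-0.026,0.04,0,0,-0.003],[-0.038,-0.026,0.08,0,0,-0.003],[-0.038,-0.026,0.12,0,0,-0.003],[-0.038,-0.026,0.16,0,0,-0.003]]
  ]
}}

```text
clock: 3.22
eef_pos: [622.3, 111.0, 265.4]
tcp_rot: [3.142, 0.0, 3.026]
contact_force: [0.2, -0.3, -0.2]
opening: 0.598
```

Emit:
{"name": "carry_out", "arguments": {
  "increments": [
    [[0,0,0,0,0,0],[0,0,0,0,0,0],[0,0,0,0,0,0],[0,0,0,0,0,0],[0,0,0,0,0,0]]
  ],
  "hand": 1
}}

```text
clock: 3.63
eef_pos: [622.6, 111.0, 267.2]
tcp_rot: [-3.141, 0.001, 3.026]
contact_force: [-0.6, -1.6, 1.5]
opening: 0.108
```

```bash
python3 - <<'E'
from h import *
s=sense();print(s['clock'],s['eef_pos'],W2S(s['eef_pos']),s['tcp_rot'],s['opening'],s['contact_force'])
f=optics.grab_frame('wrist');save('w2',f)
E
```

```text
3.6333 [622.60682983 111.00670047 267.20767631] [ 29.31259702 263.52223043] [-3.14146569e+00  1.45557217e-03  3.02625250e+00] 0.1080567726993832 [-0.613709   -1.62267803  1.51452908]
```

View pics/w2.png

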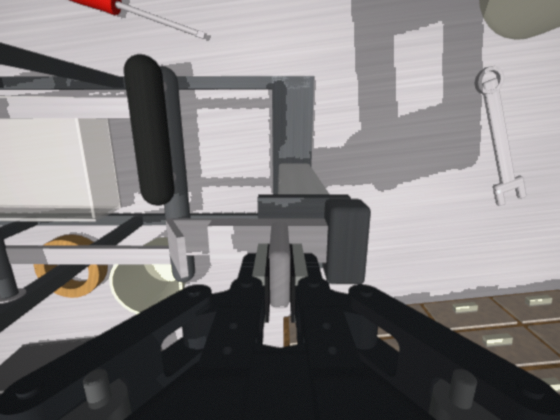

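Emit:
{"name": "carry_out", "arguments": {
  "increments": [
    [[0,0.015,0,0,0,0],[0,0.03,0,0,0,0],[0,0.043,0,0,0,0],[0,0.043,0,0,0,0],[0,0.043,0,0,0,0]]
  ]
}}

```text
clock: 4.1
eef_pos: [624.6, 128.6, 267.2]
tcp_rot: [3.142, 0.001, 3.027]
contact_force: [-1.6, -4.0, 6.4]
opening: 0.107
```

Emit:
{"name": "carry_out", "arguments": {
  "increments": [
    [[0,0,0,0,0,0],[0,0,0,0,0,0],[0,0,0,0,0,0],[0,0,0,0,0,0],[0,0,0,0,0,0]]
  ]
}}

```text
clock: 4.52
eef_pos: [624.6, 128.5, 267.1]
tcp_rot: [3.141, 0.001, 3.026]
contact_force: [-1.2, -3.7, 6.7]
opening: 0.108
```

```bash
python3 - <<'E'
from h import *
s=sense();print(s['clock'],s['eef_pos'],W2S(s['eef_pos']),s['tcp_rot'],s['opening'],s['contact_force'])
f=optics.grab_frame('wrist');save('w3',f)
f=optics.grab_frame('side');cv2.imwrite('pics/s3.png',cv2.resize(f['img'][100:310,210:390,::-1],(514,600),interpolation=cv2.INTER_CUBIC))
E
```

```text
4.5167 [624.61048081 128.47101362 267.14735897] [ 29.29567095 281.10109742] [3.14142153e+00 1.44235697e-03 3.02637343e+00] 0.10812837514772533 [-1.21904298 -3.74352788  6.69886083]
```

View pics/s3.png

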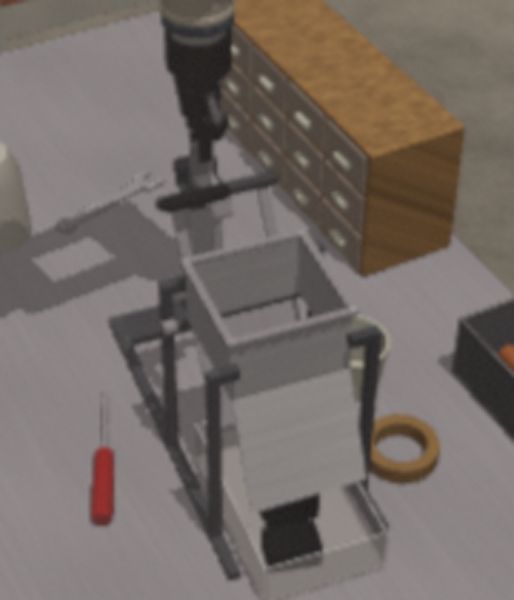

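View pics/w3.png

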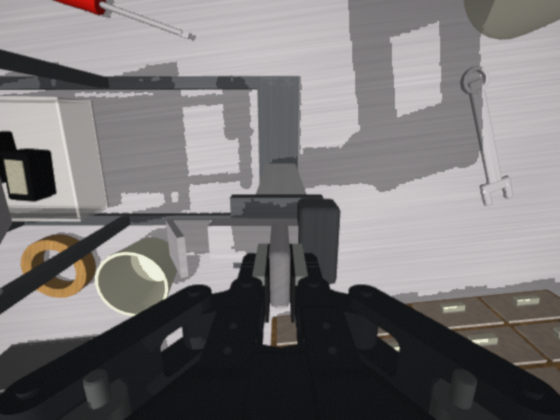

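Emit:
{"name": "carry_out", "arguments": {
  "increments": [
    [[0,-0.022,0,0,0,0],[0,-0.043,0,0,0,0],[0,-0.043,0,0,0,0]]
  ]
}}

```text
clock: 4.87
eef_pos: [622.6, 110.6, 267.2]
tcp_rot: [3.141, 0.002, 3.026]
contact_force: [-0.7, -1.5, 5.4]
opening: 0.11
```

Emit:
{"name": "carry_out", "arguments": {
  "increments": [
    [[0,0,0,0,0,0],[0,0,0,0,0,0],[0,0,0,0,0,0],[0,0,-0.08,0,0,0],[0,0,-0.17,0,0,0]]
  ],
  "hand": 0.5
}}

```text
clock: 5.28
eef_pos: [620.6, 111.5, 331.8]
tcp_rot: [-3.14, -0.006, 3.027]
contact_force: [-0.0, -0.0, 0.5]
opening: 0.499
```

```bash
python3 - <<'E'
from h import *
s=sense();print(s['clock'],s['eef_pos'],W2S(s['eef_pos']),s['tcp_rot'],s['opening'],s['contact_force'])
f=optics.grab_frame('top'); P=cloud(f); q=W2S(P); z=P[...,2]
cv2.imwrite('pics/t4.png',cv2.resize(f['img'][130:260,190:400,::-1],(800,495),interpolation=cv2.INTER_CUBIC))
for c in ['top','side']:
    optics.grab_frame(c)
    for n in ['cartridge0','bar_under_pad','tray']:
        for d in nets.tip_of(n,c)[:4]: print(c,n,np.round(d['point']),W2S(d['point']).round(),round(d['confidence'],2))
    print(c,[ (round(d['confidence'],2),d['mask'].sum()) for d in nets.trace('cartridge0',c)])
f=optics.grab_frame('side');cv2.imwrite('pics/s4.png',cv2.resize(f['img'][140:310,230:370,::-1],(490,595),interpolation=cv2.INTER_CUBIC))
f=optics.grab_frame('wrist');save('w4',f)
E
```

```text
5.2833 [620.64900779 111.47693621 331.81392183] [ 27.31370238 263.76432333] [-3.14026155 -0.00603237  3.02652408] 0.4994440085519532 [-0.01503669 -0.0210804   0.52365801]
top cartridge0 [ 555. -221.   47.] [  1. -74.] 0.81
top cartridge0 [ 523. -290.   21.] [ -23. -146.] 0.66
top cartridge0 [ 586. -182.    1.] [ 27. -32.] 0.53
top bar_under_pad [546.  -6. 305.] [-34. 139.] 0.95
top bar_under_pad [622. 109. 262.] [ 29. 261.] 0.73
top tray [ 560. -210.    0.] [  4. -62.] 0.88
top tray [ 565. -146.   -2.] [1. 1.] 0.41
top tray [ 711. -200.    0.] [153. -35.] 0.24
top [(0.55, np.int64(255)), (0.53, np.int64(218))]
side cartridge0 [ 524. -287.   18.] [ -22. -143.] 0.66
side cartridge0 [ 552. -220.   48.] [ -3. -73.] 0.56
side bar_under_pad [544.  -3. 308.] [-36. 141.] 0.8
side tray [ 557. -211.   -0.] [  1. -64.] 0.71
side [(0.47, np.int64(189))]
```

View pics/t4.png

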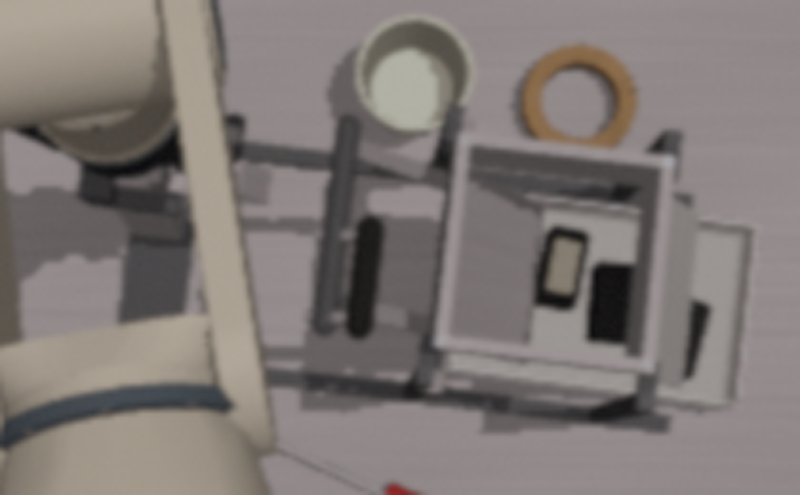

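View pics/s4.png

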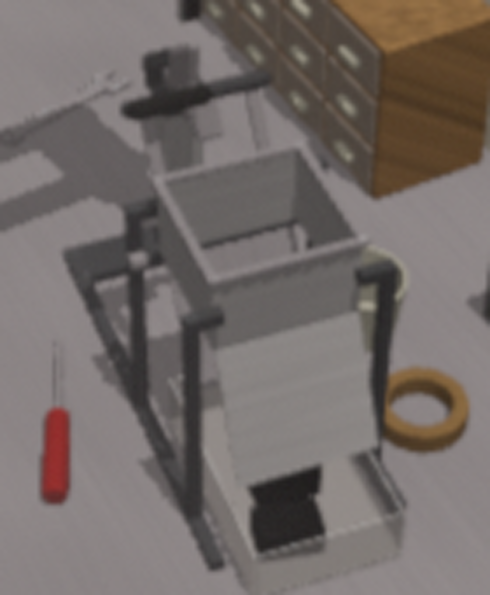

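View pics/w4.png

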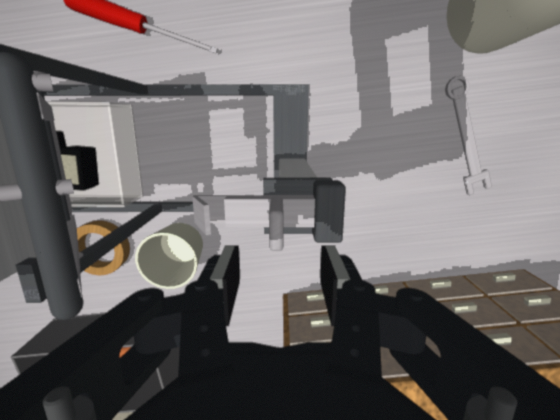

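```bash
python3 - <<'E'
from h import *
plan([*S2W(-35,120),372])
f=optics.grab_frame('top'); P=cloud(f); q=W2S(P); z=P[...,2]
m=(z>290)&(z<350)&(abs(q[...,1]-125)<45)&(abs(q[...,0]+35)<34)
for lo in range(90,165,6):
    k=m&(q[...,1]>=lo)&(q[...,1]<lo+6)
    if k.sum()>3: print(lo+3,k.sum(),np.median(z[k]).round(1))
E
```

```text
shift [ 0.1594 -0.3591 -0.0959] turn [-0.0003 -0.0008 -0.0002] dist 161.76198743116132
111 43 326.5
117 77 330.2
123 72 329.9
129 44 324.6
135 68 313.1
141 74 315.0
147 55 311.9
153 11 302.0
```

Emit:
{"name": "carry_out", "arguments": {
  "increments": [
    [[0,0,-0.096,0,0,0],[0.04,-0.09,-0.096,0,0,0],[0.08,-0.18,-0.096,0,0,0],[0.12,-0.27,-0.096,0,0,0],[0.16,-0.36,-0.096,0,0,0]]
  ],
  "hand": 1
}}

```text
clock: 6.4
eef_pos: [541.0, -25.5, 372.5]
tcp_rot: [-3.141, 0.0, 3.027]
contact_force: [1.8, 0.2, 1.1]
opening: -0.001
```

Emit:
{"name": "carry_out", "arguments": {
  "increments": [
    [[0,0,0,0,0,0],[0,0,0,0,0,0]]
  ]
}}

```text
clock: 6.57
eef_pos: [541.3, -26.0, 372.9]
tcp_rot: [3.142, 0.001, 3.023]
contact_force: [1.1, -0.5, -0.8]
opening: -0.002
```

```bash
python3 - <<'E'
from h import *
s=sense();print(s['clock'],s['eef_pos'],W2S(s['eef_pos']),s['tcp_rot'],s['opening'],s['contact_force'])
plan([*S2W(-35,120),358])
f=optics.grab_frame('side');cv2.imwrite('pics/s5.png',cv2.resize(f['img'][100:310,210:390,::-1],(514,600),interpolation=cv2.INTER_CUBIC))
E
```

```text
6.5667 [541.3358828  -25.98961155 372.93818197] [-35.67378266 118.09277402] [3.14152689e+00 7.67060571e-04 3.02312683e+00] -0.002017785576863513 [ 1.08154656 -0.4541256  -0.75369573]
shift [-0.0016  0.0048  0.0373] turn [ 0.0001  0.0007 -0.0031] dist 15.074507443956206
```

View pics/s5.png

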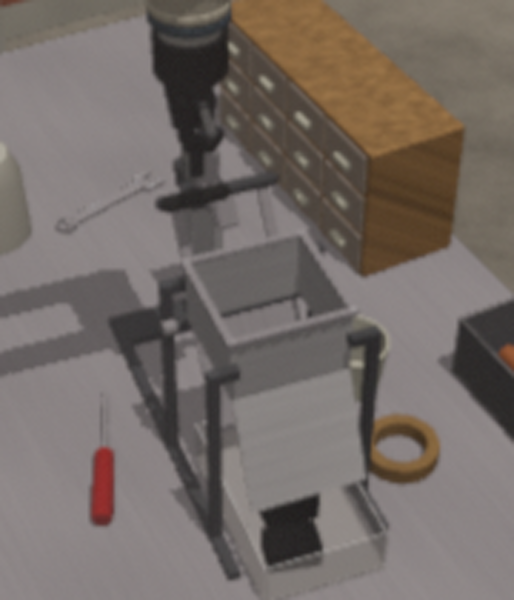

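Emit:
{"name": "carry_out", "arguments": {
  "increments": [
    [[-0.001,0.0025,0.04,0,0,-0.003],[-0.001,0.0025,0.05,0,0,-0.003],[-0.001,0.0225,0.06,0,0,-0.003],[-0.001,0.04,0.07,0,0,-0.003],[-0.001,0.0575,0.0825,0,0,-0.003]]
  ]
}}

```text
clock: 7.03
eef_pos: [545.8, 0.1, 340.4]
tcp_rot: [3.14, 0.001, 3.03]
contact_force: [-2.9, 5.1, 10.6]
opening: -0.001
```

```bash
python3 - <<'E'
from h import *
s=sense();print(s['clock'],s['eef_pos'],W2S(s['eef_pos']),s['tcp_rot'],s['opening'],s['contact_force'])
f=optics.grab_frame('wrist');save('w6',f)
f=optics.grab_frame('side');cv2.imwrite('pics/s6.png',cv2.resize(f['img'][100:310,210:390,::-1],(514,600),interpolation=cv2.INTER_CUBIC))
E
```

```text
7.0333 [5.45827984e+02 9.36872377e-02 3.40397765e+02] [-34.20939139 144.51952202] [3.14028854e+00 5.67618793e-04 3.03025707e+00] -0.00064762404208959 [-2.92804826  5.14035177 10.59478093]
```

View pics/w6.png

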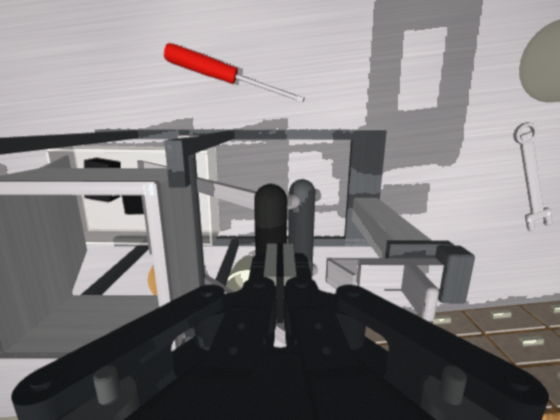

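View pics/s6.png

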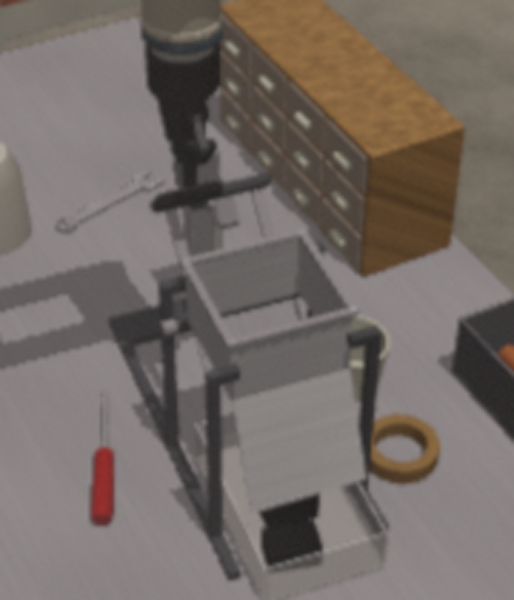

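Emit:
{"name": "carry_out", "arguments": {
  "increments": [
    [[0,0.015,0.0125,0,0,0],[0,0.028,0.0225,0,0,0],[0,0.04,0.0325,0,0,0],[0,0.052,0.045,0,0,0],[0,0.062,0.0575,0,0,0]]
  ]
}}

```text
clock: 7.55
eef_pos: [548.9, 26.5, 318.1]
tcp_rot: [3.137, 0.001, 3.03]
contact_force: [-4.9, 11.8, 14.5]
opening: 0.003
```

```bash
python3 - <<'E'
from h import *
s=sense();print(s['clock'],s['eef_pos'],W2S(s['eef_pos']),s['tcp_rot'],s['opening'],s['contact_force'])
E
```

```text
7.55 [548.90984219  26.48571811 318.08766816] [-34.18138253 171.09086668] [3.13690768e+00 1.36941126e-03 3.03049802e+00] 0.0026636035104605454 [-4.91158565 11.76594039 14.48635473]
```

Emit:
{"name": "carry_out", "arguments": {
  "increments": [
    [[0,0.018,0.014,0,0,0],[0,0.032,0.028,0,0,0],[0,0.042,0.042,0,0,0],[0,0.052,0.055,0,0,0],[0,0.06,0.068,0,0,0]]
  ]
}}

```text
clock: 7.97
eef_pos: [551.2, 48.3, 289.4]
tcp_rot: [3.141, 0.001, 3.031]
contact_force: [-0.2, 2.0, 5.1]
opening: -0.005
```

```bash
python3 - <<'E'
from h import *
s=sense();print(s['clock'],s['eef_pos'],W2S(s['eef_pos']),s['tcp_rot'],s['opening'],s['contact_force'])
f=optics.grab_frame('wrist');save('w7',f)
E
```

```text
7.9667 [551.2215599   48.33987925 289.35912977] [-34.39684013 193.06589742] [3.14101967e+00 5.23575429e-04 3.03066033e+00] -0.004608828128934565 [-0.23644757  1.98348261  5.06418189]
```

View pics/w7.png

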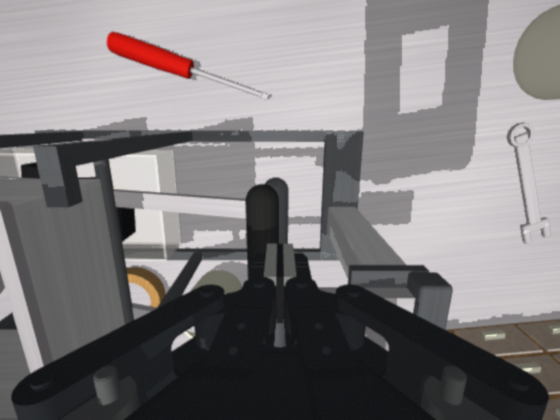

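Emit:
{"name": "carry_out", "arguments": {
  "increments": [
    [[0,0.002,0.01,0,0,0],[0,0.003,0.02,0,0,0],[0,0.004,0.03,0,0,0],[0,0.005,0.04,0,0,0],[0,0.006,0.05,0,0,0]]
  ]
}}

```text
clock: 8.43
eef_pos: [552.2, 54.4, 271.8]
tcp_rot: [3.132, 0.003, 3.029]
contact_force: [-4.8, 28.3, 21.1]
opening: 0.001
```

```bash
python3 - <<'E'
from h import *
s=sense();print(s['clock'],s['eef_pos'],W2S(s['eef_pos']),s['tcp_rot'],s['opening'],s['contact_force'])
E
```

```text
8.4333 [552.22174449  54.35271896 271.82502602] [-34.09438265 199.153847  ] [3.13151255e+00 2.50594552e-03 3.02850445e+00] 0.0012608380303869746 [-4.78469279 28.27457624 21.13232081]
```

Emit:
{"name": "carry_out", "arguments": {
  "increments": [
    [[0,0.008,0,0,0,0],[0,0.016,0,0,0,0],[0,0.016,0,0,0,0]]
  ]
}}

```text
clock: 8.68
eef_pos: [552.4, 57.0, 270.3]
tcp_rot: [3.14, 0.002, 3.03]
contact_force: [0.0, 5.5, 7.7]
opening: 0.0
```

```bash
python3 - <<'E'
from h import *
s=sense();print(s['clock'],s['eef_pos'],W2S(s['eef_pos']),s['tcp_rot'],s['opening'],s['contact_force'])
f=optics.grab_frame('wrist');save('w8',f)
E
```

```text
8.6833 [552.3531657   57.00568612 270.26274744] [-34.2687569 201.8043375] [3.14013579e+00 1.55744249e-03 3.03017300e+00] 0.000335574505738709 [0.03470077 5.51719363 7.68073564]
```

View pics/w8.png

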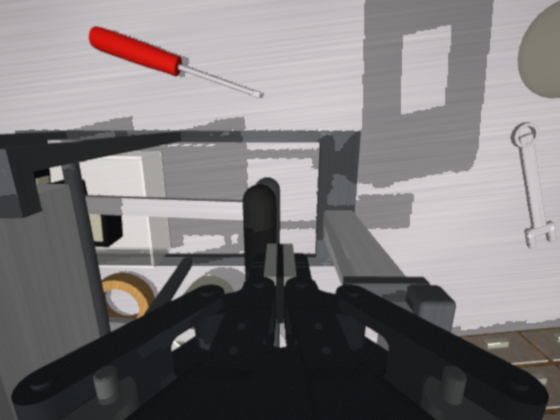

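Emit:
{"name": "carry_out", "arguments": {
  "increments": [
    [[0,0.0025,0.005,0,0,0],[0,0.005,0.01,0,0,0],[0,0.0065,0.015,0,0,0],[0,0.0065,0.015,0,0,0]]
  ]
}}

```text
clock: 9.07
eef_pos: [552.6, 59.3, 263.8]
tcp_rot: [3.14, 0.001, 3.03]
contact_force: [-0.7, 4.5, 6.8]
opening: 0.0
```

```bash
python3 - <<'E'
from h import *
s=sense();print(s['clock'],s['eef_pos'],W2S(s['eef_pos']),s['tcp_rot'],s['opening'],s['contact_force'])
E
```

```text
9.0667 [552.59894961  59.28406011 263.79971531] [-34.28647166 204.09586187] [3.13992279e+00 1.24643132e-03 3.02958306e+00] 9.865048020164784e-05 [-0.70493239  4.49561247  6.75915261]
```

Emit:
{"name": "carry_out", "arguments": {
  "increments": [
    [[0,0.0018,0.0038,0,0,0],[0,0.0018,0.0038,0,0,0],[0,0.0018,0.0038,0,0,0]]
  ]
}}

```text
clock: 9.32
eef_pos: [552.6, 59.8, 262.3]
tcp_rot: [3.14, 0.001, 3.03]
contact_force: [-0.6, 3.6, 5.6]
opening: -0.001
```

Emit:
{"name": "carry_out", "arguments": {
  "increments": [
    [[0,0.0015,0.0038,0,0,0],[0,0.0015,0.0038,0,0,0],[0,0.0015,0.0038,0,0,0]]
  ]
}}

```text
clock: 9.57
eef_pos: [552.7, 60.3, 260.7]
tcp_rot: [3.14, 0.001, 3.03]
contact_force: [0.6, 3.7, 4.4]
opening: 0.0
```

Emit:
{"name": "carry_out", "arguments": {
  "increments": [
    [[0,0.0015,0.0038,0,0,0],[0,0.0015,0.0038,0,0,0],[0,0.0015,0.0038,0,0,0]]
  ]
}}

```text
clock: 9.82
eef_pos: [552.7, 60.7, 259.1]
tcp_rot: [3.141, 0.001, 3.03]
contact_force: [1.4, 4.8, 5.2]
opening: -0.001
```

Emit:
{"name": "carry_out", "arguments": {
  "increments": [
    [[0,0.0015,0.0038,0,0,0],[0,0.0015,0.0038,0,0,0],[0,0.0015,0.0038,0,0,0]]
  ]
}}

```text
clock: 10.07
eef_pos: [552.6, 61.1, 257.4]
tcp_rot: [3.141, 0.001, 3.029]
contact_force: [2.6, 4.6, 3.6]
opening: 0.003
```

```bash
python3 - <<'E'
from h import *
s=sense();print(s['clock'],s['eef_pos'],W2S(s['eef_pos']),s['tcp_rot'],s['opening'],s['contact_force'])
f=optics.grab_frame('wrist');save('w9',f)
f=optics.grab_frame('side');cv2.imwrite('pics/s9.png',cv2.resize(f['img'][130:230,230:350,::-1],(720,600),interpolation=cv2.INTER_CUBIC))
E
```

```text
10.0667 [552.63959323  61.08734327 257.40117042] [-34.45336163 205.89186572] [3.14073528e+00 9.08750810e-04 3.02932291e+00] 0.0033477375316487996 [2.64901011 4.55613856 3.60234365]
```

View pics/w9.png

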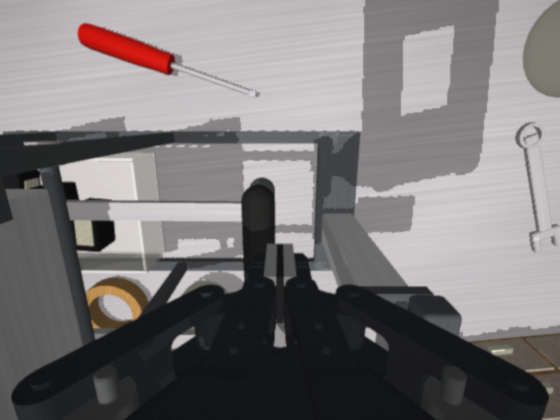

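View pics/s9.png

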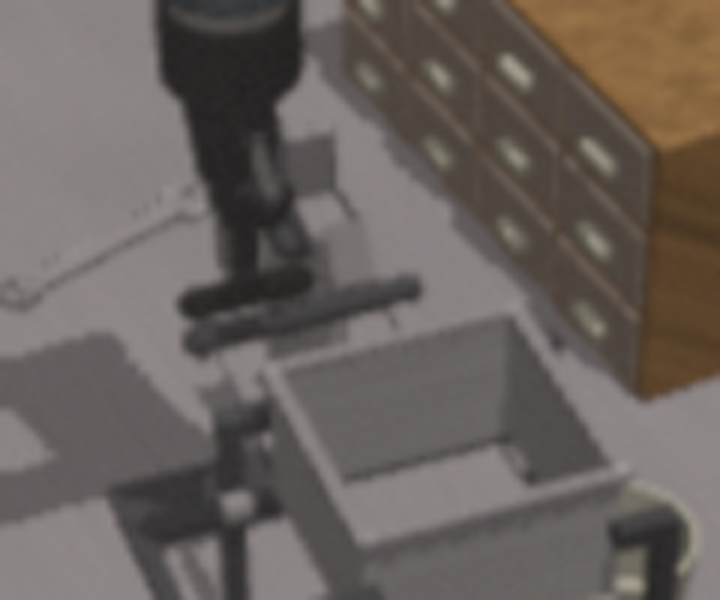

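Emit:
{"name": "carry_out", "arguments": {
  "increments": [
    [[0,-0.005,-0.01,0,0,0],[0,-0.015,-0.018,0,0,0],[0,-0.025,-0.02,0,0,0],[0,-0.03,-0.02,0,0,0]]
  ]
}}

```text
clock: 10.5
eef_pos: [550.4, 47.8, 265.2]
tcp_rot: [-3.141, -0.001, 3.029]
contact_force: [-0.4, -0.1, 0.1]
opening: -0.002
```

```bash
python3 - <<'E'
from h import *
s=sense();print(s['clock'],s['eef_pos'],W2S(s['eef_pos']),s['tcp_rot'],s['opening'],s['contact_force'])
f=optics.grab_frame('wrist');save('w10',f)
E
```

```text
10.5 [550.44243034  47.75801292 265.15989879] [-35.10392816 192.39833632] [-3.14073870e+00 -5.33435868e-04  3.02902561e+00] -0.002065314446830674 [-0.40250742 -0.09749018  0.08178449]
```

View pics/w10.png

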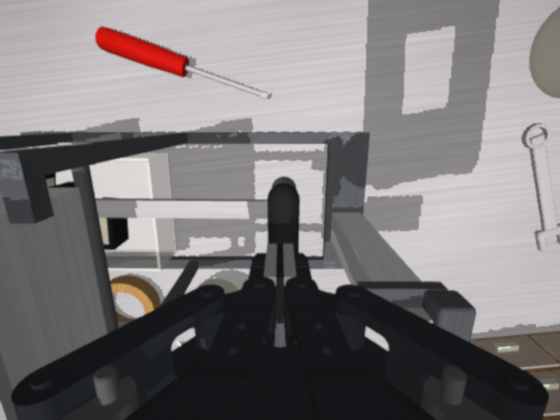

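```bash
python3 - <<'E'
from h import *
s=sense();print(s['contact_force'])
f=optics.grab_frame('side'); P=cloud(f); q=W2S(P); z=P[...,2]
cv2.imwrite('pics/s11.png',cv2.resize(f['img'][130:230,230:350,::-1],(720,600),interpolation=cv2.INTER_CUBIC))
# bar far (back) end x 45..68 , top z
for lo in (-72,-60,10,45,58):
    k=(q[...,0]>lo)&(q[...,0]<lo+12)&(q[...,1]>175)&(q[...,1]<212)&(z>150)&(z<300)
    if k.sum(): print(lo,k.sum(),np.percentile(z[k],[50,80,90,97]).round(1),np.median(q[k][:,1]))
for d in nets.tip_of('bar_under_pad','side')[:2]: print(d['point'],W2S(d['point']),d['confidence'])
for d in nets.tip_of('catch_tab','side')[:2]: print(d['point'],W2S(d['point']),d['confidence'])
E
```

```text
[-0.28113099  0.17542229  0.51844111]
-72 44 [223.1 235.4 240.3 242.6] 191.14020089167477
-60 50 [214.7 237.5 240.9 293.8] 188.52479486631591
10 28 [213.4 225.5 234.2 242.1] 198.01309694763046
45 25 [204.7 211.1 212.  213.4] 188.2300128331312
58 9 [208.8 212.1 213.7 214. ] 190.4444140397474
[550.2, 51.6, 204.6] [-35.7863389 196.1869974] 0.59
[623.8, 131.1, 205.5] [ 28.18839318 283.61950654] 0.45
[618.6, 117.8, 270.6] [ 24.5515189  269.80997557] 0.65
```

View pics/s11.png

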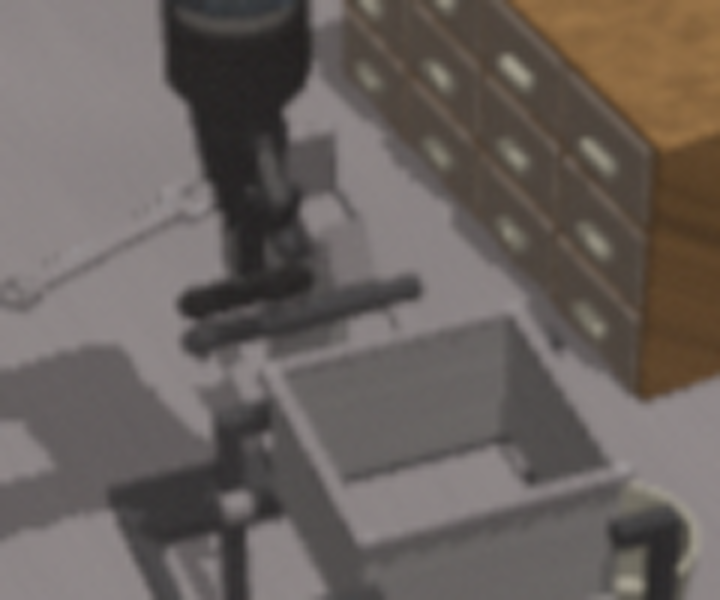

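Emit:
{"name": "carry_out", "arguments": {
  "increments": [
    [[0,0.002,0.005,0,0,0],[0,0.004,0.01,0,0,0],[0,0.004,0.01,0,0,0]]
  ]
}}

```text
clock: 10.95
eef_pos: [550.7, 50.5, 260.6]
tcp_rot: [-3.141, -0.001, 3.029]
contact_force: [0.5, 0.3, 0.5]
opening: 0.003
```

Emit:
{"name": "carry_out", "arguments": {
  "increments": [
    [[0,0.002,0.004,0,0,0],[0,0.002,0.004,0,0,0],[0,0.002,0.004,0,0,0]]
  ]
}}

```text
clock: 11.2
eef_pos: [551.0, 51.2, 259.5]
tcp_rot: [3.142, -0.0, 3.029]
contact_force: [-0.8, 0.4, -0.3]
opening: -0.002
```

Emit:
{"name": "carry_out", "arguments": {
  "increments": [
    [[0,0.001,0.003,0,0,0],[0,0.001,0.003,0,0,0],[0,0.001,0.003,0,0,0]]
  ]
}}

```text
clock: 11.45
eef_pos: [551.1, 51.5, 258.4]
tcp_rot: [3.142, 0.0, 3.029]
contact_force: [0.9, 0.5, 0.7]
opening: 0.002
```

Emit:
{"name": "carry_out", "arguments": {
  "increments": [
    [[0,0,0.003,0,0,0],[0,0,0.003,0,0,0],[0,0,0.003,0,0,0]]
  ]
}}

```text
clock: 11.7
eef_pos: [551.2, 51.7, 257.5]
tcp_rot: [3.141, 0.0, 3.029]
contact_force: [-1.4, 0.6, 4.9]
opening: -0.002
```

Emit:
{"name": "carry_out", "arguments": {
  "increments": [
    [[0,0,0.003,0,0,0],[0,0,0.003,0,0,0],[0,0,0.003,0,0,0]]
  ]
}}

```text
clock: 11.95
eef_pos: [551.2, 51.9, 256.2]
tcp_rot: [3.141, 0.0, 3.029]
contact_force: [-1.8, 2.6, 4.9]
opening: 0.003
```

Emit:
{"name": "carry_out", "arguments": {
  "increments": [
    [[0,0,0.003,0,0,0],[0,0,0.003,0,0,0],[0,0,0.003,0,0,0]]
  ]
}}

```text
clock: 12.2
eef_pos: [551.3, 51.9, 255.1]
tcp_rot: [3.141, 0.0, 3.029]
contact_force: [-0.4, 4.8, 5.3]
opening: -0.0
```

Emit:
{"name": "carry_out", "arguments": {
  "increments": [
    [[0,0,0.0025,0,0,0],[0,0,0.0025,0,0,0],[0,0,0.0025,0,0,0]]
  ]
}}

```text
clock: 12.45
eef_pos: [551.4, 52.0, 254.2]
tcp_rot: [3.141, 0.001, 3.029]
contact_force: [-1.4, 4.5, 6.1]
opening: -0.001
```

Emit:
{"name": "carry_out", "arguments": {
  "increments": [
    [[0,0,0.0025,0,0,0],[0,0,0.0025,0,0,0],[0,0,0.0025,0,0,0]]
  ]
}}

```text
clock: 12.7
eef_pos: [551.5, 52.0, 253.8]
tcp_rot: [3.14, 0.001, 3.029]
contact_force: [-3.6, 3.6, 10.4]
opening: 0.0
```

Emit:
{"name": "carry_out", "arguments": {
  "increments": [
    [[0,0,0.0025,0,0,0],[0,0,0.0025,0,0,0],[0,0,0.0025,0,0,0]]
  ]
}}

```text
clock: 12.95
eef_pos: [551.5, 52.1, 253.4]
tcp_rot: [3.14, 0.001, 3.029]
contact_force: [-4.7, 4.2, 15.6]
opening: -0.002
```

Emit:
{"name": "carry_out", "arguments": {
  "increments": [
    [[0,0,0.002,0,0,0],[0,0,0.002,0,0,0],[0,0,0.002,0,0,0]]
  ]
}}

```text
clock: 13.2
eef_pos: [551.5, 52.2, 253.0]
tcp_rot: [3.14, 0.002, 3.029]
contact_force: [-5.2, 4.5, 19.6]
opening: 0.001
```

Emit:
{"name": "carry_out", "arguments": {
  "increments": [
    [[0,0,0.0025,0,0,0],[0,0,0.0025,0,0,0],[0,0,0.0025,0,0,0]]
  ]
}}

```text
clock: 13.45
eef_pos: [551.6, 52.2, 252.7]
tcp_rot: [3.14, 0.002, 3.029]
contact_force: [-7.8, 5.1, 24.9]
opening: 0.002
```

Emit:
{"name": "carry_out", "arguments": {
  "increments": [
    [[0,0,-0.015,0,0,0],[0,0,-0.03,0,0,0],[0,0,-0.045,0,0,0],[0,0,-0.045,0,0,0]]
  ]
}}

```text
clock: 13.78
eef_pos: [551.5, 51.3, 268.9]
tcp_rot: [-3.141, 0.001, 3.029]
contact_force: [-0.5, 0.3, 0.4]
opening: 0.001
```

```bash
python3 - <<'E'
from h import *
s=sense();print(s['clock'],s['eef_pos'],s['contact_force'])
f=optics.grab_frame('wrist');save('w12',f)
f=optics.grab_frame('side'); P=cloud(f); q=W2S(P); z=P[...,2]
cv2.imwrite('pics/s12.png',cv2.resize(f['img'][130:230,230:350,::-1],(720,600),interpolation=cv2.INTER_CUBIC))
for d in nets.tip_of('bar_under_pad','side')[:1]: print(d['point'],W2S(d['point']),d['confidence'])
E
```

```text
13.7833 [551.49072695  51.32196855 268.85065929] [-0.54560292  0.28191751  0.36173304]
[549.3, 51.6, 200.1] [-36.68037439 196.08355396] 0.78
```

View pics/s12.png

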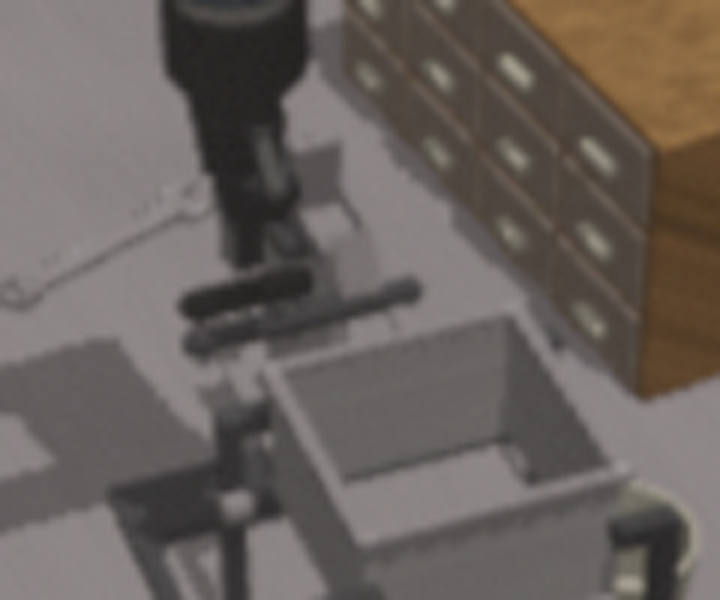

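View pics/w12.png

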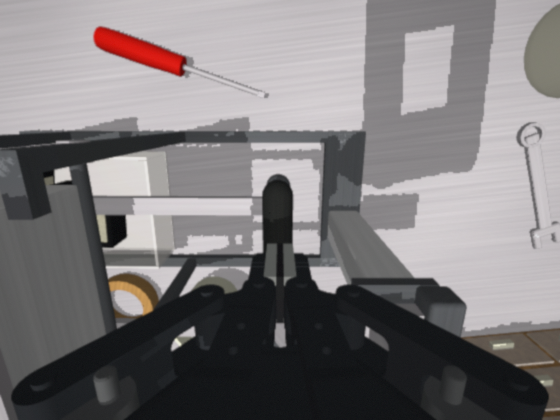

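Emit:
{"name": "carry_out", "arguments": {
  "increments": [
    [[0,0,-0.08,0,0,0],[0,0,-0.16,0,0,0],[0.08,0,-0.22,0,0,0],[0.16,0,-0.24,0,0,0],[0.24,0,-0.24,0,0,0]]
  ]
}}

```text
clock: 14.35
eef_pos: [455.6, 62.3, 365.7]
tcp_rot: [3.141, 0.003, 3.029]
contact_force: [0.8, 0.7, -0.9]
opening: 0.001
```

Emit:
{"name": "carry_out", "arguments": {
  "increments": [
    [[0.08,0.04,0,0,0,0],[0.16,0.1,0,0,0,0],[0.22,0.18,0,0,0,0],[0.28,0.26,0,0,0,0],[0.28,0.26,0,0,0,0]]
  ]
}}

```text
clock: 14.77
eef_pos: [352.6, 182.5, 363.8]
tcp_rot: [3.139, -0.002, 3.034]
contact_force: [0.8, -1.2, 0.5]
opening: -0.001
```

```bash
python3 - <<'E'
from h import *
s=sense();print(s['clock'],s['eef_pos'],s['contact_force'])
f=optics.grab_frame('top'); P=cloud(f); q=W2S(P); z=P[...,2]
cv2.imwrite('pics/t13.png',cv2.resize(f['img'][130:260,190:400,::-1],(800,495),interpolation=cv2.INTER_CUBIC))
def st(n,m):
    print(n,m.sum(),np.round(np.percentile(q[m],[2,50,98],axis=0),1).tolist(),np.round(np.percentile(z[m],[5,50,95]),1))
ok=f['range_z']>0
m=ok&(abs(z-268)<5)&(abs(q[...,1]-265)<25)&(abs(q[...,0]-30)<30)
if m.any(): st('tab',m)
m=ok&(z>205)&(z<260)&(abs(q[...,1]-200)<20)&(q[...,0]<2)&(q[...,0]>-85)
if m.any(): st('pad',m)
for c in ['top','side']:
    f=optics.grab_frame(c)
    for n in ['catch_tab','bar_under_pad','tray','cartridge0']:
        for d in nets.tip_of(n,c)[:3]: print(c,n,np.round(d['point']),W2S(d['point']).round(),round(d['confidence'],2))
cv2.imwrite('pics/s13.png',cv2.resize(f['img'][140:310,230:370,::-1],(490,595),interpolation=cv2.INTER_CUBIC))
E
```

```text
14.7667 [352.59262137 182.54058459 363.77898816] [ 0.75238654 -1.20517692  0.47641477]
tab 43 [[15.2, 257.4], [29.3, 261.7], [42.6, 266.8]] [264.2 267.7 271.2]
pad 204 [[-71.4, 187.1], [-35.9, 195.1], [-0.9, 204.3]] [229.1 235.2 240.3]
top catch_tab [624. 108. 267.] [ 31. 261.] 0.9
top bar_under_pad [553.  53. 200.] [-33. 198.] 0.86
top bar_under_pad [439. 413.   1.] [-188.  543.] 0.65
top cartridge0 [ 526. -293.   23.] [ -20. -149.] 0.67
side catch_tab [621. 108. 269.] [ 28. 260.] 0.66
side bar_under_pad [549.  49. 201.] [-36. 193.] 0.81
side bar_under_pad [ 554. -490.   -2.] [  31. -342.] 0.17
side tray [ 556. -210.    2.] [  0. -62.] 0.56
side cartridge0 [628. 130. 204.] [ 32. 283.] 0.67
side cartridge0 [ 552. -219.   46.] [ -3. -72.] 0.62
side cartridge0 [ 526. -291.   22.] [ -20. -146.] 0.5
```

View pics/t13.png

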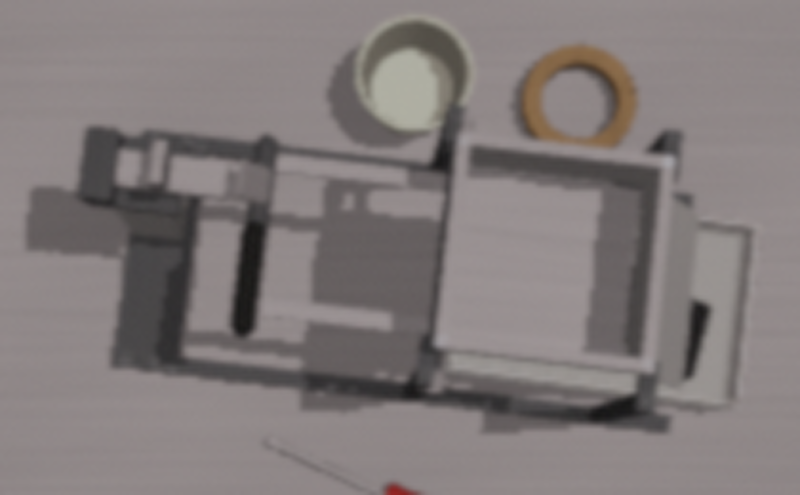

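View pics/s13.png

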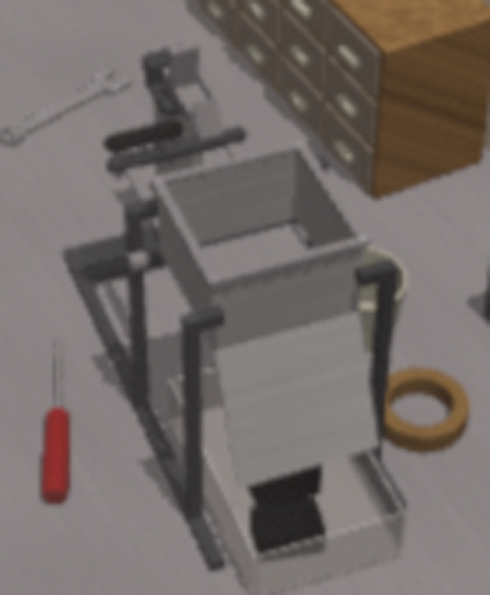

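The top view matches the starting one: the tab is at y = 261.7 mm, the pad top is at about 235 mm, and the hopper is closed and empty. I'm handing it in.

```bash
python3 -c "
from h import *
print(r.sign_off())"
```

```text
the job is handed in; nothing more can be done
None
```

The hopper is empty and shut again under its catch. I handed the job in at about 15 s of the 48 s allowed; the hand-in reports no verdict.

**What I did:** I pinched the catch tab and pulled it about 17.5 mm to +y. The door swung open and all three cartridges dropped into the tray. I eased the catch back, let go, and pressed the pad down along its arc with closed fingers.

**Pressing:**
- Friction pushed the fingers sideways, with a total force of about 35 N at one point. I relieved that before going on.
- The fingertips then slid toward the edge of the pad, so I re-centred them. By then the door was already held.
- I pressed once more, centred, and met the rigid stop at about 25 N after roughly 4 mm of travel. I never felt a distinct snap.

**Last checks, with the arm clear:**
- **Door and catch:** the tab is at y = 261.7 mm, the same as at the start. The pad and bar heights match the shut position (pad top about 235 mm).
- **Cartridges:** with the door open, the networks placed all three within the tray. In the last pictures only two could be seen, because the shut door hides the third. One leans on another, about 47 mm up, which is below the 100 mm limit.
- **Tray and other things:** the tray is within the networks' error of its starting place. The screwdriver, wrench, tub and tape show no movement in the pictures. I did not check the cone, meter or bottle again.

**Disagreements:** mid-press, one side-camera reading gave the tab 8 mm off home and the bar 4 mm high. The later top and side readings did not show this. The networks also gave a few false detections, which I discarded.

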